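Snap the crevice nozzle onto the hand vacuum

ROBOT

A 6-joint arm with a two-finger parallel gripper is mounted at the origin on the work surface. World frame = base frame: x ahead of the robot, y to its left, z up, the work surface at z = 0. Lengths are in m, angles in rad, forces in N, time in s.
With the tool pointing down it reaches from about 0.375 to 0.9 m from the base axis. Payload 3.1 kg.
Tool frame: the origin (TCP) lies midway between the tips of the shut fingers; the grasp point (between the pads) lies 19 mm behind it; z points along the fingers, y is the direction in which the jaws open and shut (so a half turn about z gives the same grasp; the last joint's range is limited). The gripper opens to 87 mm and grips with 3 to 60 N. Pads are 19 mm wide; open, the fingers measure 117 mm over their backs; the gripper's body (75 mm by 190 mm) begins 51 mm behind the grasp point.
Start: joints at [-1.383, 0.527, 1.433, -0, 1.181, -0.178], TCP at [0.224, -0.583, 0.223] pointing down, gripper open.
Joint ranges: [-3.08, 3.08], [-0.75, 2.2], [0.22, 2.44], [-1.43, 4.57], [0, 2.65], [-2.85, 2.85]. Speed limits (rad/s): [2.79, 2.79, 3.14, 3.14, 3.14, 3.14].

INTERFACE

Orientations are given as a unit quaternion [w, x, y, z].
In Python, from workcell import robot gives the robot as it stands.
- The arm moves only by the tool arm_command, never from a script. Its argument "motion" is one flat list of numbers, 7 for each row, row after row: the turn, a rotation vector about the tool's x, y, z in rad, then the shift along the tool's x, y, z in cm, then the gripper's target within -1 to 1 (fully open at 1, half-way at 0, shut at -1). In form: [wx, wy, wz, tx, ty, tz, grip, wx, wy, wz, tx, ty, tz, grip, ...]. A call has 1 to 12 rows; each row is the pose to reach, as a shift and turn from the pose measured when the call began, along the tool's axes at that moment; what a row does not reach only later rows make up. A row lasts 1/12 s, in which the tool goes at most 41.7 mm and 7.16 degrees, less where a joint would pass 70% of its speed; a pose out of reach is approached as far as the arm can. A call with a gripper value outside its range is refused whole. The fingers move at their own pace and stop on an object; "grip_force" is the grip in N (left out, the last holds). Time passes only in rows, so rows that repeat a pose let the fingers close. It gives the time, the measured TCP pose, the force and the opening at its end, in the units of the state.
- robot.get_state(): the state, without advancing time (a new reading comes with each control period).
- robot.read_camera(name): name is "side" or "top"; returns (picture, depth): 400x640x3 uint8, blue, green, red; 400x640 float32, m along the optical axis (not along the pixel's ray), 0 where there is no reading.
- robot.calibration(name): a dict with "camera_matrix" (3x3 intrinsics, pixels), "cam_to_world" (4x4, takes a point from camera to world coordinates). Camera axes: x right, y down, z forward; pixel columns grow to the right and rows downward; lengths in m; the calibration is good to about 2 mm. A picture is of the moment at which its call begins. calibration takes no time and is no camera call.
- robot.sign_off(): hands the job in, once; it reports no verdict.
The state is a dict: "time": time; "q": joint angles; "joint_vel": joint speeds; "joint_efforts": joint torques, N m; "eef_pos": TCP position; "orientation": TCP orientation; "contact_force": force on the tool from outside, world axes, zero at the start; "wrist_torque": the same for the moment, N m; "gripper_width": finger opening in m.
Only numpy, scipy, OpenCV 4.12 (cv2) and the standard library are available. Lean on these libraries where they do the work, as an engineer would, in place of code of your own. Each camera call takes 0.05 s, during which the arm holds its last target.

TASK

The vacuum's loose nozzle tube lies a little askew on the charging dock, in front of the vacuum's stub. Straighten it and slide it along the dock onto the stub, all the way home, until the spring button pops up through the hole in the tube. Leave the other things on the counter where they are.

Things in the scene. Friction and masses are not known exactly. Their poses are not given: they have to be found in the camera images.
- dock: Black charging dock, grey hand vacuum clipped in it, fixed to the counter. Origin: on the counter under the tip of the vacuum's stub. x axis: level, along the stub into the vacuum, the way the tube must slide; z up. In this frame (mm): flat deck at z = 25, x = -220 to 280, y = -65 to 65; the vacuum fills x = 60 to 280, 96 wide, handle up to z = 183.
- stub_tip (a point): Tip of the vacuum's stub, at dock (0, 0, 44) mm; axes as the dock's. The stub is round, diameter 27, level, runs 60 along +x to the vacuum's nose plate; its first 12 taper to a blunt cone.
- nose (a point): Where the stub meets the nose plate, at dock (60, 0, 44) mm: the plate stops the tube's mouth here.
- guide (a point): Middle of the entry between two guide cheeks, on the deck, at dock (-85, 0, 25) mm; axes as the dock's. The cheeks stand 24 above the deck, about 85 apart here, narrowing to 41 apart at dock x = -35 and parallel from there to x = -5.
- nozzle_center (a point): Centre of the loose nozzle: stiff grey square tube with a black band, 150 long, 38 x 38, wall 4, about 0.14 kg, lying on the deck (centre 19 above it). x axis: along the tube to its open mouth; z up. The other end, 75 behind the centre, is a flat closed face that can be pushed. It starts askew by up to 0.18 rad, up to 12 to the side, its mouth some 100 to 130 short of the stub's tip.
- nozzle_mouth (a point): Centre of the tube's open mouth (opening 30 x 30), 75 ahead of its centre. The button hole in the top wall, 20 long, 18 wide, lies 18 to 38 behind the mouth. Against the nose plate the mouth is at dock x = 60 mm; the button pops up at about x = 58 and then keeps the tube from coming back.
- button (a joint): Spring button on top of the stub, 12 wide: ramp on the side that meets the tube, square back face at dock x = 40 mm. In m: 0 = up (top at dock z = 64.5 mm, 1.5 proud of the tube's top), grows as it is pressed, up to 0.009. The sliding tube rides up the ramp and presses it by itself, taking 5 to 15 N of push; it springs up through the hole.
- sponge: Bystander, loose, to be left alone: yellow sponge block 110 x 70 x 32, lying flat beyond the dock. Origin: centre of its underside.
- baby_bottle: Bystander, loose, to be left alone: clear feeding bottle, 60 diameter, 150 tall, standing beyond the dock. Origin: centre of its underside.
- mug: Bystander, loose, to be left alone: white mug, 80 diameter, 90 tall, handle on its +y side. Origin: centre of its underside.
- floor_head: Bystander, loose, to be left alone: flat grey floor head of the vacuum, 50 x 120 x 34 with a short round neck, lying beyond the dock. Origin: centre of its underside.
- pastry_brush: Bystander, loose, to be left alone: flat pastry brush with a wooden handle, about 180 long, lying on the robot's side of the dock. Origin: middle of its length, underside.
- jar: Bystander, loose, to be left alone: jar, 70 diameter, 80 tall. Origin: centre of its underside.
- bowl: Bystander, loose, to be left alone: blue bowl, 110 diameter, 45 tall. Origin: centre of its underside.
Mind the look-alikes: they are no part of the job. Of the things shaped like the part that bears nozzle_center, the grey one is meant.

How it is judged:
At the end, for the whole second after the job is handed in: The tube is home on the stub (mouth 55 to 63 mm along the dock's x axis, within 5 mm sideways, in line with the stub within 0.1 rad) and the button is up in its hole (pressed less than 2 mm) (x of nozzle_mouth in the frame of dock between 0.055 and 0.063 m and y of nozzle_mouth in the frame of dock between -0.005 and 0.005 m and angle between the x axis of nozzle_center and the x axis of dock, either way round below 0.1 rad and value of joint button below 0.002 m); the robot touches nothing.
It fails at once if another thing on the counter is shifted by more than 40 mm or tipped over (distance of any of sponge, baby_bottle, mug, floor_head, pastry_brush, jar, bowl from where it was at the start of the episode above 0.04 m or angle between any of baby_bottle, mug, jar, bowl's own z axis and vertical above 0.6 rad).
It also fails if it takes over 48 s, if anything falls off the work surface, if the arm or the gripper's body presses on something with over 40 N, if the wrist force passes 120 N, or if a joint passes its speed limit or range.

## Working session

There is one attempt and no reset: what is moved stays moved. The work goes in short steps, Python scripts to look and compute and a tool call to move; the robot and the scene stay as the last step left them, time stands still between calls to the robot, and variables do not carry over. Pictures are saved under pics/ and viewed, and the job is handed in when it is done.

Besides the shell and the picture viewer there is one more tool, called in YAML: its name, and indented under it one key for each argument. arm_command: Moves the arm, as the interface text tells. Its arguments: {"type":"object","properties":{"motion":{"type":"array"},"grip_force":{"type":"number"}},"required":["motion"]}

```bash
mkdir -p pics; ls
python3 - <<'E'
from workcell import robot
import cv2,numpy as np
s=robot.get_state()
print({k:np.round(v,3).tolist() for k,v in s.items()})
for n in ("top","side"):
    im,d=robot.read_camera(n); cv2.imwrite(f"pics/{n}0.png",im); np.save(f"pics/{n}0_d.npy",d)
    c=robot.calibration(n); print(n,np.round(c["camera_matrix"],1).tolist(),np.round(c["cam_to_world"],3).tolist())
E
```

```text
pics
{'time': 0.0, 'q': [-1.382, 0.528, 1.434, -0.0, 1.181, -0.179], 'joint_vel': [-0.001, -0.0, 0.001, -0.0, -0.001, -0.0], 'joint_efforts': [0.001, -44.004, -17.659, 0.063, 0.058, -0.0], 'eef_pos': [0.224, -0.583, 0.222], 'orientation': [-0.001, 0.983, 0.182, -0.0], 'contact_force': [-0.851, 1.366, -0.462], 'wrist_torque': [-0.011, -0.039, -0.009], 'gripper_width': 0.087}
top [[504.2, 0.0, 318.9], [0.0, 504.2, 204.9], [0.0, 0.0, 1.0]] [[0.057, -0.973, 0.223, 0.25], [-0.998, -0.057, 0.007, 0.031], [0.006, -0.223, -0.975, 1.483], [0.0, 0.0, 0.0, 1.0]]
side [[372.6, 0.0, 316.0], [0.0, 372.6, 199.3], [0.0, 0.0, 1.0]] [[-0.99, -0.115, 0.082, 0.458], [-0.14, 0.749, -0.647, 0.814], [0.013, -0.652, -0.758, 1.011], [0.0, 0.0, 0.0, 1.0]]
```

View pics/top0.png

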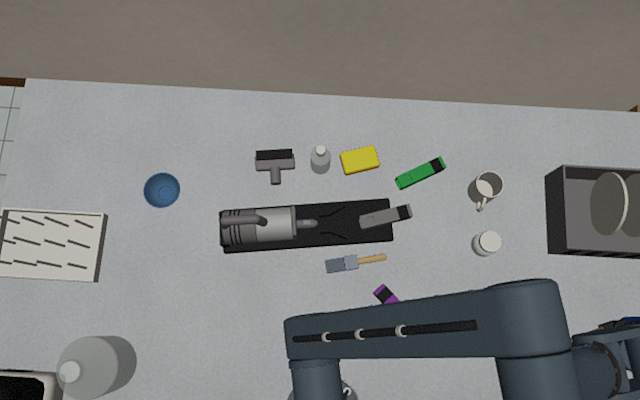

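View pics/side0.png

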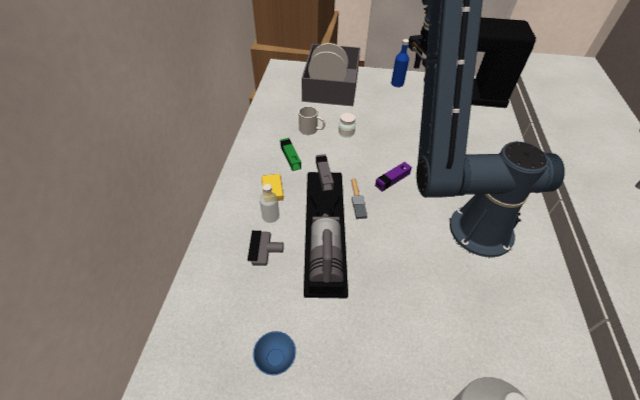

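Top view: the dock spans columns 220–393, rows 200–252, with the vacuum at the left and its stub near (312,223). Three tubes could be the part: grey at (385,216) on the dock, green at (420,172) and purple at (387,295). Only the grey one fits the description, since it is grey and lies on the deck in front of the stub. I'll confirm that in an enlarged crop.

Run:
```python
import cv2,numpy as np
im=cv2.imread("pics/top0.png"); c=im[185:270,210:430]
cv2.imwrite("pics/crop0.png",cv2.resize(c,None,fx=3.6,fy=3.6,interpolation=cv2.INTER_CUBIC))
im=cv2.imread("pics/side0.png"); c=im[140:310,270:420]
cv2.imwrite("pics/crop0s.png",cv2.resize(c,None,fx=3.5,fy=3.5,interpolation=cv2.INTER_CUBIC))
```

```text
(no output)
```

View pics/crop0.png

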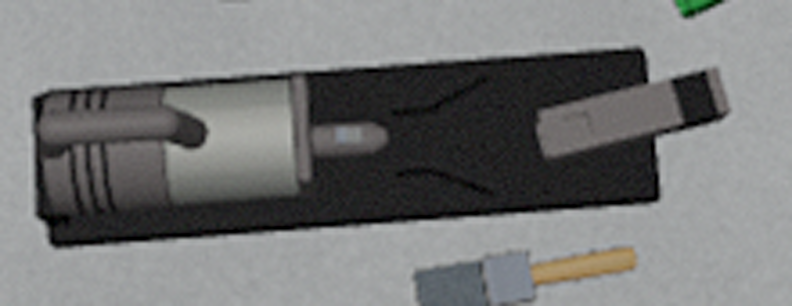

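View pics/crop0s.png

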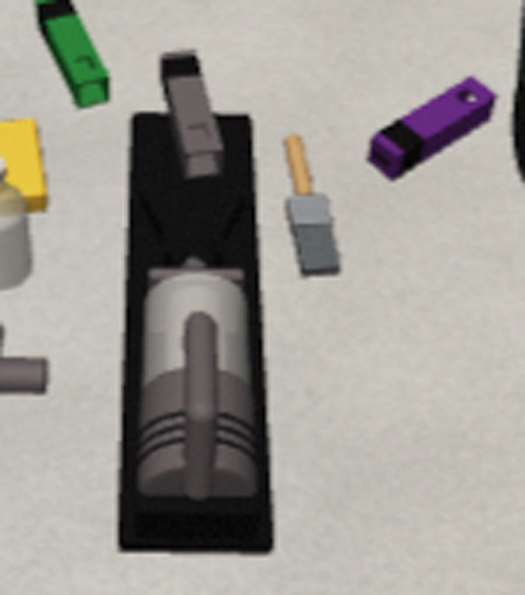

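The crop confirms the grey tube: its black band is at the far end (right) and the button-hole outline is near its mouth (left). Its mouth faces the stub. Next I'll measure.

```bash
cat > h.py <<'E'
import cv2,numpy as np
from workcell import robot
def cloud(n,d):
    c=robot.calibration(n);K=c["camera_matrix"];T=np.array(c["cam_to_world"])
    v,u=np.mgrid[0:400,0:640]
    P=np.stack([(u-K[0][2])/K[0][0]*d,(v-K[1][2])/K[1][1]*d,d],-1)
    return P@T[:3,:3].T+T[:3,3]
def ray(n,uv,z):
    c=robot.calibration(n);K=np.array(c["camera_matrix"]);T=np.array(c["cam_to_world"])
    uv=np.atleast_2d(uv).astype(float)
    r=np.c_[uv,np.ones(len(uv))]@np.linalg.inv(K).T@T[:3,:3].T
    return T[:3,3]+r*((z-T[2,3])/r[:,2])[:,None]
def rect(m,xy): # big comp -> minAreaRect in world mm
    k,l,s,_=cv2.connectedComponentsWithStats(m.astype(np.uint8)); i=1+np.argmax(s[1:,4])
    (c,w,a)=cv2.minAreaRect((xy[l==i]*1000).astype(np.float32)); return s[i].tolist(),np.round(c,1),np.round(w,1),round(a,2)
E
python3 - <<'E'
from h import *
for n in ("top","side"):
    im=cv2.imread(f"pics/{n}0.png").astype(int);d=np.load(f"pics/{n}0_d.npy");P=cloud(n,d)
    x,y,z=P[...,0],P[...,1],P[...,2]
    v=im.max(-1)
    reg=(x>.36)&(x<.62)&(y<.35)&(y>-.3)&(d>0)
    print(n,"counter z",np.median(z[(v>120)&reg]))
    dk=reg&(v<50)&(abs(z-.025)<.008)
    print("deck",rect(dk,P[...,:2]),np.median(z[dk]))
    # deck outline by rays
    tb=reg&(v>60)&(v<150)&(abs(z-.063)<.008)&(y<-.02)
    tb2=reg&(abs(z-.063)<.01)&(y<-.02)
    for m in(tb,tb2): print("tube",rect(m,P[...,:2]),np.median(z[m]))
E
```

```text
top counter z 0.0023599211673955844
deck ([223, 199, 170, 54, 3651], array([521.3,  72.6]), array([127.2, 495.3]), 7.81) 0.02667957327168291
tube ([359, 203, 54, 26, 525], array([ 555.7, -152.1]), array([ 39.3, 151.4]), 17.61) 0.06462139662844568
tube ([359, 203, 54, 26, 669], array([ 555.8, -152. ]), array([ 39.7, 151.4]), 17.72) 0.06460502498117449
side counter z -0.0015127810747116444
deck ([304, 172, 44, 125, 1916], array([519.6,  79.1]), array([125.8, 497.6]), 7.69) 0.022826405386605575
tube ([318, 162, 15, 23, 213], array([ 547.9, -130.2]), array([ 38. , 114.2]), 18.35) 0.06044158390568666
tube ([315, 154, 18, 32, 308], array([ 554.2, -148.1]), array([ 39.3, 152. ]), 18.04) 0.06040138112528942
```

Run:
```python
from h import *
im=cv2.imread("pics/top0.png").astype(int);d=np.load("pics/top0_d.npy");P=cloud("top",d)
x,y,z=P[...,0],P[...,1],P[...,2]
a=np.deg2rad(7.75);ux=np.array([-np.sin(a),np.cos(a)]);uy=np.array([-np.cos(a),-np.sin(a)])
cen=np.array([.5213,.0726]); O=cen-.03*ux; print("dock origin(top)",O)
X=(P[...,:2]-O)@ux;Y=(P[...,:2]-O)@uy
# stub: pixels brighter than deck
m=(im.max(-1)>55)&(X>-.02)&(X<.05)&(abs(Y)<.03)&(z>.035)
v,u=np.nonzero(m);print("stub px",u.min(),u.max(),v.min(),v.max(),"X",X[m].min(),"Ymid by X",[(round(X[m&(abs(X-c)<.006)].mean(),3),round(Y[m&(abs(X-c)<.006)].min(),4),round(Y[m&(abs(X-c)<.006)].max(),4)) for c in(0.005,.015,.025,.035,.045)])
# vacuum body
m=(abs(X-.12)<.03)&(z>.08)&(abs(Y)<.08);print("vac Y",Y[m].min(),Y[m].max())
m=(abs(X-.0)<.3)&(abs(z-.025)<.01)&(im.max(-1)<50)
for c in(-.2,-.15,-.1,0,.03,.1,.2,.25):
    k=m&(abs(X-c)<.015); print(c,np.round([np.percentile(Y[k],1),np.percentile(Y[k],99)],4))
t=np.array([.5557,-.152])-O;print("tube in dock",t@ux,t@uy)
```

```text
dock origin(top) [0.52534553 0.04287402]
stub px 300 316 219 227 X 0.002501324712007828 Ymid by X [(np.float64(0.007), np.float64(-0.0105), np.float64(0.0087)), (np.float64(0.015), np.float64(-0.0105), np.float64(0.0115)), (np.float64(0.025), np.float64(-0.0123), np.float64(0.0105)), (np.float64(0.035), np.float64(-0.013), np.float64(0.0103)), (np.float64(0.044), np.float64(-0.013), np.float64(0.0102))]
vac Y -0.047081168018148795 0.043834084842855524
-0.2 [-0.0611  0.0625]
-0.15 [-0.0619  0.2266]
-0.1 [-0.0608  0.0628]
0 [-0.0606  0.0626]
0.03 [-0.0611  0.0627]
0.1 [-0.2361  0.0627]
0.2 [0.0385 0.0626]
0.25 [0.0386 0.0627]
tube in dock -0.1971873525545098 -0.0037982679306305745
```

```bash
cat >> h.py <<'E'
from scipy.spatial.transform import Rotation as R
A=np.deg2rad(97.75);UX=np.array([np.cos(A),np.sin(A)]);UY=np.array([-np.sin(A),np.cos(A)]);O=np.array([.5245,.046])
def plan(xy,z,yaw_y): # yaw_y: world angle (deg) of tool y
    s=robot.get_state();q=s["orientation"];R0=R.from_quat([q[1],q[2],q[3],q[0]])
    b=np.deg2rad(yaw_y);ty=np.array([np.cos(b),np.sin(b),0]);tz=np.array([0,0,-1.]);R1=R.from_matrix(np.c_[np.cross(ty,tz),ty,tz])
    rv=(R0.inv()*R1).as_rotvec();t=R0.inv().apply(np.array([*xy,z])-s["eef_pos"])*100
    print("turn",np.round(rv,3),"cm",np.round(t,2))
def dock(x,y): return O+x*UX+y*UY
E
python3 -c "
from h import *
plan((.572,-.202),.21,17.7);plan((.572,-.202),.034,17.7)
print(np.array([.572,-.202])-O)"
```

```text
turn [-1.000e-03 -2.000e-03 -1.513e+00] cm [ 46.14 -23.06   1.23]
turn [-1.000e-03 -2.000e-03 -1.513e+00] cm [ 46.13 -23.03  18.83]
[ 0.0475 -0.248 ]
```

arm_command:
  motion: [0,0,-1.51,46.1,-23,1.2,1,0,0,-1.51,46.1,-23,1.2,1,0,0,-1.51,46.1,-23,1.2,1,0,0,-1.51,46.1,-23,1.2,1,0,0,-1.51,46.1,-23,1.2,1,0,0,-1.51,46.1,-23,1.2,1,0,0,-1.51,46.1,-23,1.2,1,0,0,-1.51,46.1,-23,1.2,1,0,0,-1.51,46.1,-23,1.2,1,0,0,-1.51,46.1,-23,1.2,1,0,0,-1.51,46.1,-23,1.2,1,0,0,-1.51,46.1,-23,1.2,1]

```text
time: 1.1
eef_pos: [0.5621, -0.2123, 0.2102]
orientation: [-0.001, 0.593, 0.806, 0.001]
contact_force: [-0.3, -0.8, -0.0]
gripper_width: 0.0869
```

```bash
python3 -c "
from h import *
s=robot.get_state();print(s['time'],s['eef_pos'],s['orientation'])
plan((.572,-.202),.12,17.7);plan((.572,-.202),.034,17.7)"
```

```text
1.1 [ 0.56209652 -0.21233585  0.2102246 ] [-1.17176737e-03  5.92580065e-01  8.05510483e-01  5.96053453e-04]
turn [-0.    -0.003 -0.007] cm [0.67 1.26 9.02]
turn [-0.    -0.003 -0.007] cm [ 0.65  1.26 17.62]
```

Settle above the tube, then descend partway and take a look.

arm_command:
  motion: [0,-0.003,-0.007,0.7,1.3,3,1,0,-0.003,-0.007,0.7,1.3,9,1,0,-0.003,-0.007,0.7,1.3,9,1,0,-0.003,-0.007,0.7,1.3,9,1,0,-0.003,-0.007,0.7,1.3,9,1]

```text
time: 1.52
eef_pos: [0.5716, -0.201, 0.119]
orientation: [-0.002, 0.59, 0.808, -0.0]
contact_force: [-0.0, 0.0, 0.5]
gripper_width: 0.0869
```

```bash
python3 -c "
from h import *
s=robot.get_state();print(s['time'],s['eef_pos'])
plan((.572,-.202),.034,17.7)
for n in ('top','side'):
    im,d=robot.read_camera(n);np.save('pics/%s1_d.npy'%n,d); c=im[140:300,290:490] if n=='top' else im[60:320,230:430]
    cv2.imwrite('pics/%s1.png'%n,cv2.resize(c,None,fx=2.3,fy=2.3,interpolation=cv2.INTER_CUBIC))
a=cv2.imread('pics/top1.png');b=cv2.imread('pics/side1.png')
"
```

```text
1.5167 [ 0.57158228 -0.20101496  0.1190196 ]
turn [-0.003 -0.002  0.001] cm [-0.12  0.03  8.5 ]
```

View pics/side1.png

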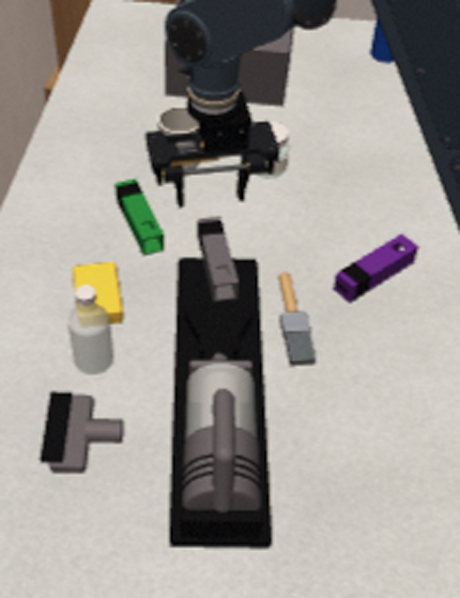

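View pics/top1.png

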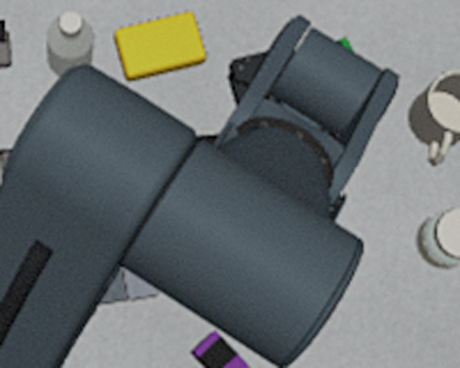

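The side view shows the open fingers at crop (180,195) and (242,190), straddling the tube's rear band at (210,228). The arm hides the tube in the top view. Descending.

arm_command:
  motion: [-0.003,-0.002,0,-0.1,0,3,1,-0.003,-0.002,0,-0.1,0,6,1,-0.003,-0.002,0,-0.1,0,8.5,1,-0.003,-0.002,0,-0.1,0,8.5,1,-0.003,-0.002,0,-0.1,0,8.5,1]

```text
time: 2.03
eef_pos: [0.574, -0.2042, 0.0374]
orientation: [0.003, 0.59, 0.807, 0.001]
contact_force: [0.6, 0.2, 0.2]
gripper_width: 0.0869
```

arm_command:
  motion: [0,0,0,0,0,0,-1,0,0,0,0,0,0,-1,0,0,0,0,0,0,-1,0,0,0,0,0,0,-1,0,0,0,0,0,0,-1,0,0,0,0,0,0,-1,0,0,0,0,0,0,-1,0,0,0,0,0,0,-1]
  grip_force: 25

```text
time: 2.7
eef_pos: [0.5739, -0.2043, 0.0374]
orientation: [0.003, 0.59, 0.807, 0.0]
contact_force: [-0.6, -0.6, -0.2]
gripper_width: 0.0414
```

```bash
python3 -c "
from h import *
s=robot.get_state();print(s['time'],s['eef_pos'],s['gripper_width'],s['contact_force'])
im,d=robot.read_camera('side'); np.save('pics/side2_d.npy',d);cv2.imwrite('pics/side2f.png',im);c=im[100:300,250:400]
cv2.imwrite('pics/side2.png',cv2.resize(c,None,fx=3,fy=3,interpolation=cv2.INTER_CUBIC))
"
```

```text
2.7 [ 0.57391631 -0.20426035  0.0373857 ] 0.04135057663415452 [-0.64216725 -0.63166385 -0.168904  ]
```

View pics/side2.png

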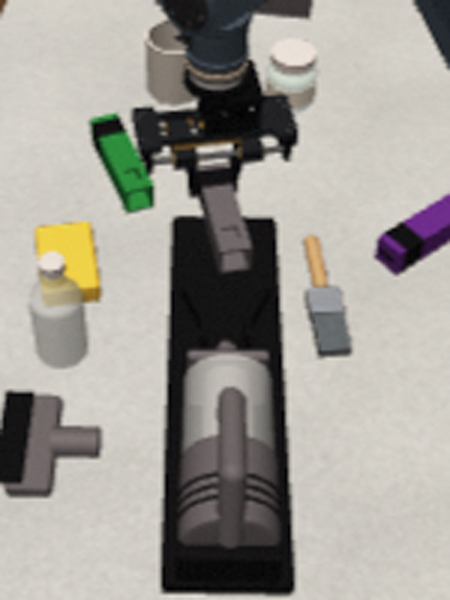

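```bash
python3 -c "
from h import *
s=robot.get_state();d=np.array(s['eef_pos'][:2])-O;print(s['gripper_width'],d@UX,d@UY)
plan(dock(-.245,0),.0375,7.75)"
```

```text
0.038235933382547604 -0.2546441749987836 -0.015195728637541976
turn [0.005 0.004 0.173] cm [ 1.21 -1.33 -0.03]
```

arm_command:
  motion: [0,0,0.04,0.3,-0.3,0,-1,0,0,0.09,0.6,-0.7,0,-1,0,0,0.13,0.9,-1,0,-1,0.005,0.004,0.173,1.2,-1.3,0,-1,0.005,0.004,0.173,1.2,-1.3,0,-1,0.005,0.004,0.173,1.2,-1.3,0,-1]

```text
time: 3.25
eef_pos: [0.5576, -0.1967, 0.0372]
orientation: [-0.0, 0.657, 0.754, -0.0]
contact_force: [-0.5, 0.4, 1.0]
gripper_width: 0.0384
```

```bash
cat > meas.py <<'E'
from h import *
import sys
k=sys.argv[1]
s=robot.get_state();p=np.array(s['eef_pos'][:2])-O
print("t",s['time'],"w",s['gripper_width'],"F",np.round(s['contact_force'],1),"tcp dock mm",np.round([p@UX*1000,p@UY*1000,s['eef_pos'][2]*1000],1))
im,d=robot.read_camera('side');P=cloud('side',d)
Os=O+np.array([-.0009,.0036]) # side camera's own dock centre
X=(P[...,:2]-Os)@UX*1000;Y=(P[...,:2]-Os)@UY*1000;z=P[...,2]*1000
v=im.max(-1)
m=(v>60)&(v<150)&(abs(z-61)<6)&(abs(Y)<40)&(X<70)&(X>-330)
pts=np.c_[X[m],Y[m]]
print("n",m.sum(),"Xmax",np.percentile(X[m],[0,98,100]))
for c in range(-300,70,15):
    r=m&(abs(X-c)<7.5)
    if r.sum()>5: print(c,r.sum(),np.round([Y[r].min(),Y[r].max(),(Y[r].min()+Y[r].max())/2],1))
cv2.imwrite(f'pics/m{k}.png',cv2.resize(im[100:310,250:400],None,fx=2.8,fy=2.8,interpolation=cv2.INTER_CUBIC))
E
python3 meas.py 3
```

```text
t 3.25 w 0.03840074213792866 F [-0.5  0.4  1. ] tcp dock mm [-2.45e+02 -1.00e-01  3.72e+01]
n 239 Xmax [-263.41473556 -114.41545496   14.97592041]
-255 9 [-16.1  17.3   0.6]
-225 18 [-27.2  16.9  -5.2]
-210 26 [-16.3  16.8   0.3]
-195 28 [-16.3  16.4   0.1]
-180 35 [-16.2  19.8   1.8]
-165 32 [-16.4  19.5   1.6]
-150 23 [-12.8  19.1   3.2]
-135 24 [-12.8  22.3   4.7]
-120 37 [-12.9  21.9   4.5]
```

View pics/m3.png

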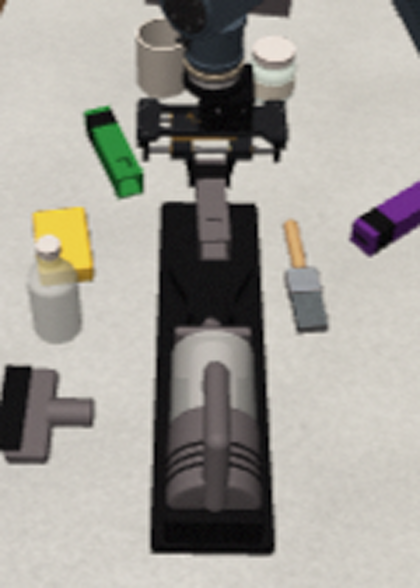

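The tube is nearly straight. Its mouth is at crop (214,250) against an axis column of about 211, which leaves about 0.03 rad. I'll trim that and slide it up to the guide.

arm_command:
  motion: [0,0,0.03,0.5,0,0,-1,0,0,0.03,1.5,0,0,-1,0,0,0.03,2.5,0,0,-1,0,0,0.03,3.5,0,0,-1,0,0,0.03,4.5,0,0,-1,0,0,0.03,5.5,0,0,-1,0,0,0.03,6.5,0,0,-1,0,0,0.03,7,0,0,-1,0,0,0.03,7,0,0,-1]

```text
time: 4.05
eef_pos: [0.5477, -0.1253, 0.0374]
orientation: [-0.001, 0.668, 0.744, -0.0]
contact_force: [1.0, 2.0, 5.3]
gripper_width: 0.0381
```

```bash
python3 meas.py 4
```

```text
t 4.05 w 0.0380641190185833 F [1.  2.  5.3] tcp dock mm [-1.728e+02  1.000e-01  3.740e+01]
n 263 Xmax [-195.67230399  -40.88256883   15.16917979]
-195 13 [-19.8  16.2  -1.8]
-180 7 [-16.2   9.   -3.6]
-150 22 [-16.3  15.6  -0.3]
-135 33 [-16.4  15.3  -0.5]
-120 29 [-16.4  18.5   1.1]
-105 36 [-16.4  18.2   0.9]
-90 37 [-16.5  17.9   0.7]
-75 25 [-16.5  17.6   0.6]
-60 27 [-16.5  17.4   0.4]
-45 29 [-16.5  17.2   0.4]
```

View pics/m4.png

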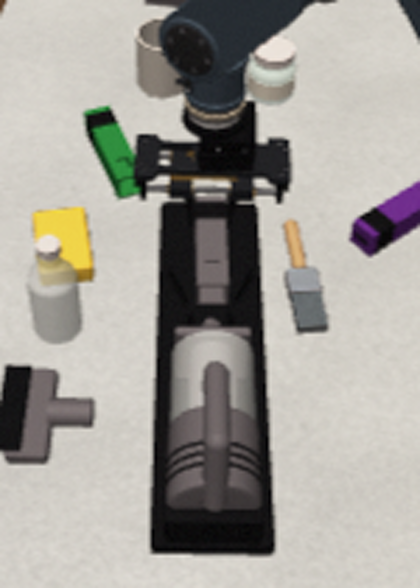

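The tube is now in line, with its mouth at crop (213,300), dock x of about −40 and a lateral offset under 1 mm. Next I'll slide it onto the stub.

```bash
python3 -c "
from h import *
plan(dock(-.137,0),.037,6.03);plan(dock(-.102,0),.037,6.03)"
```

```text
turn [-0.002 -0.002  0.002] cm [ 3.6  -0.08  0.05]
turn [-0.002 -0.002  0.002] cm [ 7.1  -0.18  0.05]
```

arm_command:
  motion: [0,0,0,0.7,0,0,-1,0,0,0,1.4,0,0,-1,0,0,0,2.1,-0.1,0,-1,0,0,0,2.8,-0.1,0,-1,0,0,0,3.6,-0.1,0,-1,0,0,0,4.4,-0.1,0,-1,0,0,0,4.4,-0.1,0,-1]

```text
time: 4.68
eef_pos: [0.5413, -0.0797, 0.0374]
orientation: [-0.002, 0.668, 0.744, 0.0]
contact_force: [1.8, 3.4, 1.1]
gripper_width: 0.0384
```

```bash
python3 meas.py 5;  python3 -c "
from h import *
plan(dock(-.102,0),.037,6.03)"
```

```text
t 4.6833 w 0.038418735945772775 F [1.8 3.4 1.1] tcp dock mm [-126.8    0.3   37.4]
n 279 Xmax [-149.87008939    4.16841277   16.25621856]
-150 12 [-16.2  15.4  -0.4]
-135 8 [-16.3  15.4  -0.5]
-105 18 [-16.4  18.4   1. ]
-90 38 [-16.4  18.    0.8]
-75 35 [-16.4  17.8   0.7]
-60 33 [-16.5  17.4   0.5]
-45 39 [-16.5  17.2   0.3]
-30 25 [-16.5  16.9   0.2]
-15 32 [-16.5  16.6   0. ]
0 34 [-16.6  16.4  -0.1]
turn [-0.003 -0.004  0.002] cm [ 2.5  -0.04  0.05]
```

View pics/m5.png

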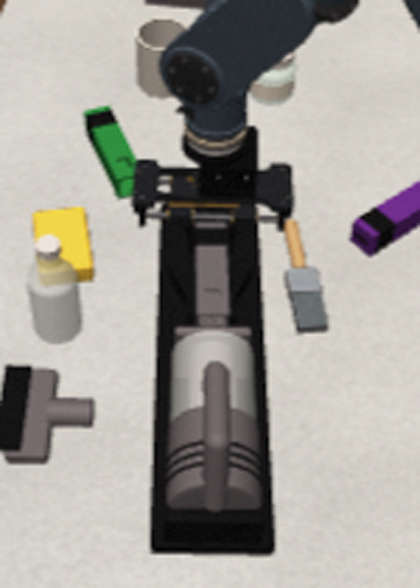

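arm_command:
  motion: [0,0,0,0.6,0,0,-1,0,0,0,1.2,0,0,-1,0,0,0,1.8,0,0,-1,0,0,0,2.4,0,0,-1,0,0,0,2.4,0,0,-1]

```text
time: 5.15
eef_pos: [0.5386, -0.0551, 0.0376]
orientation: [-0.003, 0.668, 0.744, 0.0]
contact_force: [0.7, 0.2, 0.5]
gripper_width: 0.0378
```

```bash
python3 meas.py 6
```

```text
t 5.15 w 0.03778890971660798 F [0.7 0.2 0.5] tcp dock mm [-102.    -0.4   37.6]
n 261 Xmax [-125.53496788   21.94571413   22.98704359]
-120 16 [-19.9  11.5  -4.2]
-75 30 [-19.9  17.6  -1.1]
-60 40 [-16.5  17.4   0.4]
-45 36 [-16.5  17.1   0.3]
-30 37 [-16.6  16.9   0.2]
-15 38 [-16.6  16.5  -0. ]
0 24 [-16.6  16.2  -0.2]
15 33 [-16.6  16.   -0.3]
```

The tube is 30 mm onto the stub. The fingers would reach the cheeks next, so I'll release, go behind the tube and push on its closed rear face.

arm_command:
  motion: [0,0,0,0,0,0,1,0,0,0,0,0,0,1,0,0,0,0,0,0,1,0,0,0,0,0,0,1,0,0,-0.03,0,0,-2.5,1,0,0,-0.03,0,0,-5,1,0,0,-0.03,-2.5,0,-6,-1,0,0,-0.03,-5,0,-6,-1,0,0,-0.03,-6,0,-6,-1,0,0,-0.03,-6,0,-6,-1,0,0,-0.03,-6,0,-6,-1,0,0,-0.03,-6,0,-6,-1]
  grip_force: 25

```text
time: 6.2
eef_pos: [0.544, -0.1138, 0.0964]
orientation: [-0.004, 0.657, 0.754, 0.0]
contact_force: [-0.1, -0.0, -0.1]
gripper_width: 0.0461
```

```bash
python3 meas.py 7;  python3 -c "
from h import *
plan(dock(-.155,0),.036,7.75)"
```

```text
t 6.2 w 0.046058380526488335 F [-0.1 -0.  -0.1] tcp dock mm [-161.     2.3   96.4]
n 257 Xmax [-126.14235018   21.08419893   23.95013448]
-120 15 [-16.3  15.2  -0.6]
-75 35 [-16.5  17.8   0.7]
-60 35 [-16.5  17.5   0.5]
-45 39 [-16.5  17.3   0.4]
-30 38 [-16.6  16.9   0.1]
-15 36 [-16.6  16.6   0. ]
0 23 [-16.6  16.2  -0.2]
15 34 [-16.6  15.9  -0.4]
turn [-0.005 -0.007  0.002] cm [0.54 0.24 6.05]
```

View pics/m7.png

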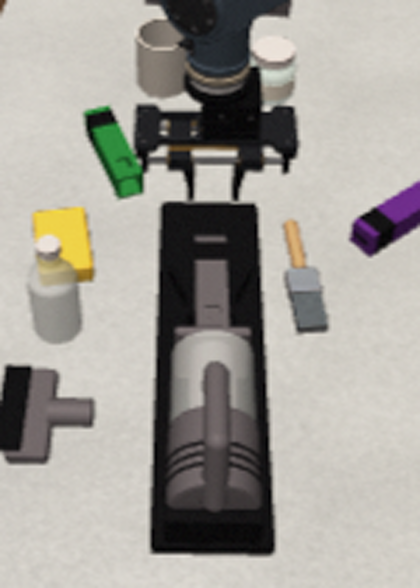

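The tube sits straight on the stub, with its rear edge at crop (210,238). The fingers are behind it, clear and closing. I'll lower, then push.

arm_command:
  motion: [-0.005,-0.007,0,0,0.2,0,-1,-0.005,-0.007,0,0,0.2,0,-1,-0.005,-0.007,0,0,0.2,0,-1,-0.005,-0.007,0,0,0.2,0,-1,-0.005,-0.007,0,0,0.2,3,-1,-0.005,-0.007,0,0,0.2,6,-1,-0.005,-0.007,0,0,0.2,6,-1,-0.005,-0.007,0,0,0.2,6,-1]

```text
time: 6.92
eef_pos: [0.5444, -0.1124, 0.0353]
orientation: [-0.002, 0.657, 0.754, -0.001]
contact_force: [0.3, 0.4, 0.0]
gripper_width: 0.0009
```

```bash
python3 -c "
from h import *
s=robot.get_state();p=s['eef_pos'][:2]-O;print(p@UX,p@UY,s['eef_pos'],s['gripper_width'],s['contact_force'])
plan(dock(-.135,0),.036,7.75);plan(dock(-.1,0),.036,7.75)"
```

```text
-0.15960279869595226 0.0016104402548241508 [ 0.54442686 -0.11236214  0.03534433] 0.0009478186663930958 [0.28956117 0.4431766  0.0230802 ]
turn [-0.004 -0.002  0.002] cm [ 2.46  0.17 -0.06]
turn [-0.004 -0.002  0.002] cm [ 5.96  0.17 -0.05]
```

arm_command:
  motion: [0,0,0,1,0.2,0,-1,0,0,0,2,0.2,0,-1,0,0,0,2.5,0.2,0,-1,0,0,0,3,0.2,0,-1,0,0,0,3.5,0.2,0,-1,0,0,0,4,0.2,0,-1,0,0,0,4.5,0.2,0,-1,0,0,0,4.5,0.2,0,-1]

```text
time: 7.58
eef_pos: [0.5417, -0.0675, 0.0368]
orientation: [0.0, 0.656, 0.754, -0.0]
contact_force: [1.5, -2.4, 1.3]
gripper_width: 0.0005
```

```bash
python3 meas.py 8
```

```text
t 7.5833 w 0.00048775637944340383 F [ 1.5 -2.4  1.3] tcp dock mm [-114.8   -1.7   36.8]
n 238 Xmax [-105.34748871   19.07120224   24.16741585]
-105 19 [-19.9  14.8  -2.5]
-60 28 [-19.8  14.   -2.9]
-45 39 [-19.9  13.8  -3. ]
-30 38 [-19.9  16.9  -1.5]
-15 42 [-19.9  16.6  -1.7]
0 44 [-19.9  16.3  -1.8]
15 24 [-19.9  16.   -1.9]
```

arm_command:
  motion: [0,0,0,0.4,-0.1,0,-1,0,0,0,0.8,-0.1,0,-1,0,0,0,1.1,-0.1,0,-1,0,0,0,1.1,-0.1,0,-1]

```text
time: 7.97
eef_pos: [0.5386, -0.0563, 0.0365]
orientation: [-0.001, 0.656, 0.755, -0.0]
contact_force: [-0.0, -3.3, 2.5]
gripper_width: 0.0007
```

arm_command:
  motion: [0,0,0,0.2,0,0,-1,0,0,0,0.4,0,0,-1,0,0,0,0.4,0,0,-1]

```text
time: 8.22
eef_pos: [0.5404, -0.056, 0.037]
orientation: [0.003, 0.655, 0.756, -0.001]
contact_force: [0.8, -16.3, 0.1]
gripper_width: 0.0008
```

```bash
python3 meas.py 9
```

```text
t 8.2167 w 0.0008049015762795883 F [  0.8 -16.3   0.1] tcp dock mm [-103.3   -2.    37. ]
n 232 Xmax [-95.66100783  19.53537966  23.26411235]
-90 27 [-19.9  14.8  -2.5]
-45 38 [-19.9  13.9  -3. ]
-30 39 [-19.9  13.4  -3.2]
-15 40 [-19.9  16.5  -1.7]
0 46 [-19.9  16.2  -1.8]
15 36 [-19.8  16.1  -1.9]
```

View pics/m9.png

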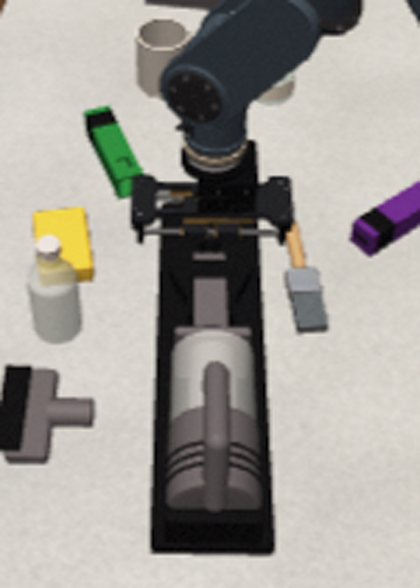

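The push force has risen to 16 N with almost no further travel, so this is either the nose plate or a snag. I'll push a little harder and check.

arm_command:
  motion: [0,0,0,0.3,-0.1,0,-1,0,0,0,0.5,-0.1,0,-1,0,0,0,0.5,-0.1,0,-1]

```text
time: 8.52
eef_pos: [0.5412, -0.056, 0.0375]
orientation: [0.008, 0.654, 0.757, -0.002]
contact_force: [0.0, -19.4, -0.1]
gripper_width: 0.0009
```

```bash
python3 meas.py 10 | head -2; python3 -c "
from h import *
im,d=robot.read_camera('top');cv2.imwrite('pics/t10.png',cv2.resize(im[185:270,250:430],None,fx=4.4,fy=4.4,interpolation=cv2.INTER_CUBIC))"
```

```text
t 8.5167 w 0.0008896140345687131 F [  0.  -19.4  -0.1] tcp dock mm [-103.4   -2.8   37.5]
n 233 Xmax [-93.871515    19.12062671  21.58226338]
```

View pics/t10.png

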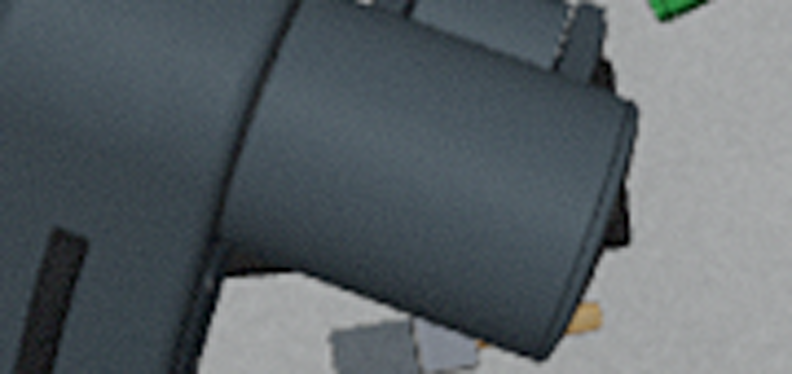

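Pushing harder gave no more motion, so it is at a hard stop. I'll back off and clear the camera to inspect the button.

arm_command:
  motion: [0,0,0,-2,0,0,-1,0,0,0,-5,0,0,-1,0,0,0,-5,0,-3,-1,0,0,0,-5,0,-7,-1,0,0,0,-6,0,-11,-1,0,0,0,-9,1,-15,-1,0,0,0,-13,2,-17,-1,0,0,0,-17,0,-17,-1,0,0,0,-21,-4,-17,-1,0,0,0,-25,-8,-17,-1,0,0,0,-29,-12,-17,-1,0,0,0,-32,-15,-17,-1]

```text
time: 9.62
eef_pos: [0.4694, -0.3459, 0.2098]
orientation: [0.006, 0.654, 0.757, -0.001]
contact_force: [0.7, 0.4, 1.2]
gripper_width: 0.0005
```

```bash
python3 meas.py 11; python3 -c "
from h import *
im,d=robot.read_camera('top');np.save('pics/t11_d.npy',d);cv2.imwrite('pics/t11f.png',im);cv2.imwrite('pics/t11.png',cv2.resize(im[185:270,250:430],None,fx=4.4,fy=4.4,interpolation=cv2.INTER_CUBIC))"
```

```text
t 9.6167 w 0.0005187453805013997 F [0.7 0.4 1.2] tcp dock mm [-380.9  107.4  209.8]
n 224 Xmax [-91.91275794  19.64888079  21.17251196]
-90 21 [-19.9  14.6  -2.6]
-60 7 [-9.7 13.8  2.1]
-45 36 [-19.9  13.8  -3. ]
-30 34 [-19.8  13.6  -3.1]
-15 44 [-19.8  16.4  -1.7]
0 41 [-19.8  16.4  -1.7]
15 41 [-19.8  16.1  -1.9]
```

View pics/t11.png

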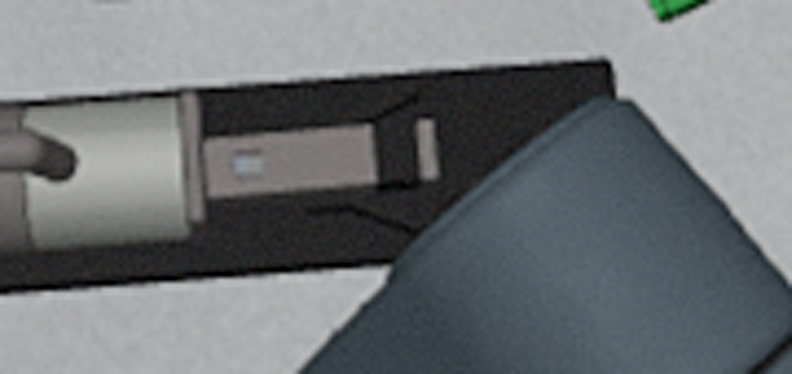

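Run:
```python
from h import *
im=cv2.imread('pics/t11f.png');d=np.load('pics/t11_d.npy');P=cloud('top',d)
Ot=np.array([.52535,.04287])
f=lambda uv,z:[np.round([(p[:2]-Ot)@UX*1000,(p[:2]-Ot)@UY*1000],1).tolist() for p in ray('top',uv,z)]
c=lambda u,v:(250+(u+.5)/4.4-.5,185+(v+.5)/4.4-.5)
print("mouth top corners",f([c(205,138),c(206,198)],.063))
print("rear top corners",f([c(436,118),c(440,178)],.063), "nose-left front", f([c(205,170)],.063))
print("button box",f([c(234,163),c(264,163)],.0645))
print("plate top right", f([c(200,92),c(205,218)],.085))
cv2.imwrite('pics/btn.png',cv2.resize(im[208:236,288:352],None,fx=12,fy=12,interpolation=cv2.INTER_NEAREST))
b=P[...,2][220:226,302:311];print(np.round(b*1000,0))
# initial tube length check & bystanders: compare before/after
a=cv2.imread('pics/top0.png');df=cv2.absdiff(a,im).max(-1);df[200:,330:]=0
k,l,s,ce=cv2.connectedComponentsWithStats((df>45).astype(np.uint8))
print([x.tolist() for x in s[1:] if x[4]>8])
```

```text
mouth top corners [[58.7, -21.5], [60.7, 18.2]]
rear top corners [[-93.1, -23.2], [-92.0, 16.8]] nose-left front [[60.1, -0.3]]
button box [[40.9, -3.2], [21.5, -1.7]]
plate top right [[59.3, -47.4], [61.7, 35.1]]
[[55. 65. 69. 62. 70. 64. 62. 64. 69.]
 [65. 64. 67. 64. 71. 59. 62. 61. 62.]
 [71. 65. 65. 70. 62. 65. 59. 62. 63.]
 [69. 66. 68. 69. 65. 66. 58. 62. 65.]
 [64. 65. 62. 64. 62. 57. 62. 61. 64.]
 [61. 61. 66. 65. 68. 60. 62. 66. 67.]]
[[483, 186, 42, 14, 307], [463, 198, 8, 2, 14], [296, 214, 34, 16, 312], [232, 261, 98, 139, 4872], [291, 331, 6, 6, 11], [299, 332, 31, 67, 879], [315, 335, 6, 5, 11], [294, 337, 8, 5, 15], [294, 391, 2, 7, 9]]
```

View pics/btn.png

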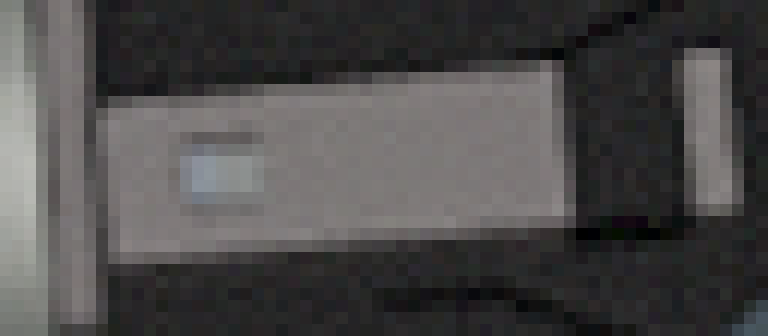

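View pics/m11.png

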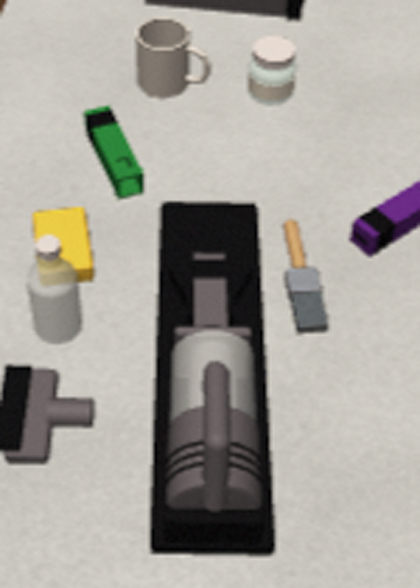

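View pics/t11f.png

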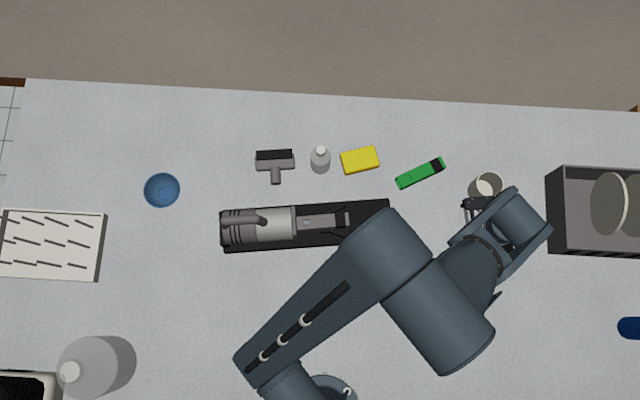

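Run:
```python
from h import *
from workcell import robot
a=cv2.imread('pics/side0.png');b,_=robot.read_camera('side');df=cv2.absdiff(a,b).max(-1)
k,l,s,ce=cv2.connectedComponentsWithStats((df>45).astype(np.uint8))
print([x.tolist() for x in s[1:] if x[4]>8])
print(robot.get_state()['time'])
```

```text
[[331, 0, 98, 107, 4200], [461, 0, 41, 183, 1940], [478, 0, 5, 17, 53], [425, 27, 4, 3, 9], [478, 36, 3, 15, 34], [467, 42, 2, 5, 9], [351, 53, 7, 4, 9], [419, 53, 8, 6, 23], [414, 61, 3, 8, 19], [417, 60, 9, 50, 233], [457, 60, 8, 5, 36], [451, 108, 9, 7, 36], [416, 114, 59, 120, 1699], [536, 142, 9, 10, 38], [549, 148, 4, 5, 9], [315, 154, 15, 18, 219], [530, 154, 35, 39, 450], [508, 167, 8, 6, 11], [320, 173, 14, 17, 171], [496, 188, 8, 6, 25], [319, 190, 11, 3, 22], [485, 194, 21, 12, 64], [319, 199, 12, 18, 196]]
9.7667
```

The close-up shows the button filling the hole: it spans dock x of 21.5 to 41, so the hole's rear edge at 21.5 puts the mouth at about 59.5. The measured mouth edge is at about 59.7, against the nose plate. The other things sit at the same pixels as at the start, and the arm is clear. Handing in.

```bash
python3 -c "
from workcell import robot
print(robot.get_state()['contact_force'],robot.sign_off())"
```

```text
the job is handed in; nothing more can be done
[0.59377147 1.33093093 0.63887149] None
```

I slid the grey tube all the way onto the stub and handed the job in at about 9.8 s; sign-off gives no verdict. I gripped the tube near its rear, straightened it by about 0.2 rad and slid it 30 mm onto the stub. Then I let go and pushed its closed rear face with shut fingers until it stopped hard (16 N, then 19 N with no further travel).

**Last checks, from the top camera with the arm withdrawn:**
- **Mouth:** it is at dock x of about 59.7 mm, against the nose plate.
- **Sideways:** the mouth reads about 1.7 mm off centre and the rear about 3 mm. In the same view the stub itself reads about 1.3 mm off, so most of that is my dock-frame estimate. The tube is in line to about 0.01–0.03 rad.
- **Button:** it shows through the hole from x of about 21.5 to 41, which fits it being popped up. Depth noise was too large to measure its 1.5 mm height directly, and I did no pull-back test.
- **Other things:** the camera differences from the start showed only the arm and the tube. The arm touched nothing at hand-in.

One disagreement: the two cameras differed by up to about 4 mm in absolute position, within what I allowed for. I used their average for moving and each camera's own dock reference for checking.

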